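Tighten a bearing lock ring with a two-pin spanner

TASK

The lock ring on the bearing housing has only been run in by hand. Fit both pins of the two-pin spanner fully into an opposite pair of holes in the ring and, with the spanner, turn the ring clockwise (seen from above) until it stops solid and the two yellow marks line up. Then lift the spanner off and lay it down flat on the green bench top, pins down as you found it, without dropping it; keep the gripper off the housing and ring, and leave the other things where they are.

Things in the scene. Friction and masses are not known exactly. Their poses are not given: they have to be found in the camera images.
- housing: Grey iron bearing housing on a steel plate 140 x 140 x 12 mm, fixed to the bench. Foot 120 mm across, top 22 mm above the bench; body 96 mm across, rim 66 mm up. A shaft end 20 mm across stands in the middle, its top 75 mm up. Origin: underside of the plate, on the bearing's vertical axis; z up. A yellow mark lies on the rim in the +x direction of this frame.
- ring (a joint): Lock ring in the housing's mouth: angle still to turn, in rad. It starts at 0.7 to 1.2 (limit 1.35); clockwise seen from above lowers it; 0 is home, solid against its stop, the ring's yellow mark at the housing's. It turns about the housing's vertical axis without rising or falling, drags with about 0.5 N m and stays where it is left.
- ring_face (a point): Centre of the ring's flat upper face, 69 mm above the bench, 3 mm above the rim. The frame turns with the ring: z up, x towards the ring's yellow mark. Aluminium ring, 80 mm outside, 37 mm bore, 12 mm high; four round holes 10 mm across, 12 mm deep, mouths chamfered 1 mm, on a circle of radius 28 mm at 45, 135, 225, 315 degrees from x.
- hole_0 (a point): Centre of the mouth of the ring's hole at 45 degrees (counter-clockwise from the ring's mark), in the upper face; it turns with the ring.
- hole_1 (a point): The same for the hole at 135 degrees.
- hole_2 (a point): The same for the hole at 225 degrees, opposite hole_0.
- hole_3 (a point): The same for the hole at 315 degrees, opposite hole_1.
- spanner: Loose two-pin spanner, about 0.25 kg, lying pins down. Red handle, 20 wide, 25 high, from x = -75 to +35 mm; steel neck 16 x 7 mm; half-round fork of outer radius 34.5, inner 21.5 mm about x = 110, open to +x. Origin: underside of the handle where it is best gripped (centre of mass about 25 mm ahead of it); x along the handle to the fork, z up. Neck and fork lie at z 9 to 16 mm.
- pin_a (a point): Tip of the pin on the +y side: x 110, y 28, z 0 mm in the spanner's frame. Both pins are 7 mm across, tapered to 4 mm over the last 2.5 mm, and stick out 9 mm under the fork. Fully in, the fork rests on the ring's face and the handle's underside is 60 mm above the bench. Either pin fits either of two opposite holes.
- pin_b (a point): Tip of the like pin on the -y side: x 110, y -28, z 0 mm in the spanner's frame.
- tray: Purple plastic tray 180 x 250 x 50 mm with steel spacers in it; origin at the centre of its underside. To be left alone.
- bearing: Spare steel bearing lying flat, 62 mm across, 16 mm high; origin at the centre of its underside. To be left alone.
- grease_tin: Blue round tin with a steel lid, 68 mm across, 44 mm high; origin at the centre of its underside. To be left alone.
- plug_gauge: Steel plug gauge 25 mm across standing on a wooden block 55 x 55 x 12 mm, 42 mm high in all; origin at the centre of its underside. To be left alone.
Not all that is in view belongs to the job. Several things look just like the spanner: the one meant starts nearest to the robot's base.

How it is judged:
By the outcome, as a careful person would: the job done as asked, in the order asked, and still so for the second after the job is handed in, with the robot touching nothing.
It also fails if it takes over 61 s, if anything falls off the work surface, if the arm or the gripper's body presses on something with over 40 N, if the wrist force passes 120 N, or if a joint passes its speed limit or range.

ROBOT

A 6-joint arm with a two-finger parallel gripper is mounted at the origin on the work surface. World frame = base frame: x ahead of the robot, y to its left, z up, the work surface at z = 0. Lengths are in m, angles in rad, forces in N, time in s.
With the tool pointing down it reaches from about 0.275 to 0.775 m from the base axis. Payload 14.6 kg.
Tool frame: the origin (TCP) lies at the very end of the fingers, on their centre line; the grasp point (between the pads) lies 19 mm behind it; z points along the fingers, y is the line along which they close (so a half turn about z gives the same grasp; the last joint's range is limited). The gripper opens to 85 mm and grips with 20 to 120 N. Pads are 22 mm wide; open, the fingers measure 114 mm over their backs; the gripper's body (76 mm by 85 mm) begins 54 mm behind the grasp point. The pads swing forward as they close: fully open they stand 13 mm farther back than shut.
Start: joints at [-1.284, 0.263, -0.048, 1.259, 0, 1.415], TCP at [0.224, -0.475, 0.231] pointing down, gripper open.
Joint ranges: [-2.65, 2.65], [-0.89, 1.7], [-1.18, 1.37], [-2.13, 2.11], [-1.35, 1.29], [-3.14, 3.14]. Speed limits (rad/s): [1.89, 1.89, 2.57, 2.79, 3.14, 3.14].

INTERFACE

Orientations are given as a unit quaternion [w, x, y, z].
In Python, from rig import env gives the robot as it stands.
- The arm moves only by the tool apply_moves, never from a script. Its argument "plan" is a list of rows, each a list of 4 numbers: the shift along the tool's x, y, z normalised to -1 to 1, where 1 is 4 cm, then the turn about the tool's z normalised to -1 to 1, where 1 is 6 degrees. In form: [[x, y, z, twist], ...]. A call has 1 to 5 rows; each row shifts and turns the commanded pose from where the row before left it, along the tool's axes as they then stand; what a row does not reach is not made up. A row lasts 1/10 s, in which the tool goes at most 50 mm and 8.59 degrees, less where a joint would pass 70% of its speed; a pose out of reach is approached as far as the arm can. A call with a number of a shift or a turn outside -1 to 1 is refused whole. A call with a gripper value outside its range is refused whole. "jaw" is the finger opening in mm, from 0 to 85.4, set as the call begins (left out, the last holds). The fingers move at their own pace and stop on an object; "force" is the grip in N (left out, the last holds). Time passes only in rows, so rows that do not move let the fingers close. It gives the time, the measured TCP pose, the force, the opening and the grip force at its end, in the units of the state.
- env.read_state(): the state, without advancing time (a new reading comes with each control period).
- env.read_camera(name): name is "scene" or "top" or "wrist"; returns the picture (400x640x3 uint8, red, green, blue); there is no depth.
- env.get_calibration(name): a dict with "fx", "fy", "cx", "cy" (pixels), "k1" (the pictures are not rectified: a ray, as slopes to the right and down, at radius r is drawn at 1 + k1 r^2 times it, then the intrinsics apply), "extrinsics" (4x4, takes a point from camera to world coordinates). Camera axes: x right, y down, z forward; pixel columns grow to the right and rows downward; lengths in m; the calibration is good to about 2 mm. A picture is of the moment at which its call begins: read the wrist's pose just before it. get_calibration takes no time and is no camera call; for the wrist camera it gives the pose at the moment of the call.
- env.sign_off(): hands the job in; it is judged then, once.
The state is a dict: "time": time; "q": joint angles; "joint_vel": joint speeds; "joint_efforts": joint torques, N m; "position": TCP position; "tcp_rot": TCP orientation; "force": force on the tool from outside, world axes, zero at the start; "ft_torque": the same for the moment, N m; "gripper_width": finger opening in m; "grasp_force": force on a finger pad.
Only numpy, scipy, OpenCV 4.12 (cv2) and the standard library are available. Lean on these libraries where they do the work, as an engineer would, in place of code of your own. Each camera call takes 0.05 s, during which the arm holds its last target. There are 200 camera calls.

## Working session

There is one attempt and no reset: what is moved stays moved. The work goes in short steps, Python scripts to look and compute and a tool call to move; the robot and the scene stay as the last step left them, time stands still between calls to the robot, and variables do not carry over. Pictures are saved under pics/ and viewed, at most 13 in all, crops included, and the job is handed in when it is done.

Besides the shell and the picture viewer there is one more tool, called after ">>>" by a JSON object that holds its "method" and its "body", one argument or row to a line. apply_moves: Moves the arm, as the interface text tells. Its arguments: {"type":"object","properties":{"plan":{"type":"array"},"jaw":{"type":"number"},"force":{"type":"number"}},"required":["plan"]}

```bash
mkdir -p pics; ls; cat > h.py <<'E'
import numpy as np, cv2
from rig import env
def snap(n,f=None):
    c=env.get_calibration(n); im=np.asarray(env.read_camera(n))
    if f: cv2.imwrite('pics/'+f,im[:,:,::-1])
    return c,im
def ray(c,uv):
    uv=np.atleast_2d(np.array(uv,float))
    K=np.array([[c['fx'],0,c['cx']],[0,c['fy'],c['cy']],[0,0,1]])
    p=cv2.undistortPoints(uv[:,None],K,np.array([c['k1'],0,0,0.]))[:,0]
    T=np.array(c['extrinsics']); d=np.c_[p,np.ones(len(p))]@T[:3,:3].T
    return T[:3,3],d
def onz(c,uv,z):
    o,d=ray(c,uv); return o+d*((z-o[2])/d[:,2])[:,None]
def proj(c,P):
    T=np.linalg.inv(np.array(c['extrinsics'])); p=np.atleast_2d(P)@T[:3,:3].T+T[:3,3]
    s=p[:,:2]/p[:,2:]; s=s*(1+c['k1']*(s**2).sum(1))[:,None]
    return s*[c['fx'],c['fy']]+[c['cx'],c['cy']]
def tri(c1,u1,c2,u2):
    o1,d1=ray(c1,u1);o2,d2=ray(c2,u2);d1=d1[0];d2=d2[0]
    s=np.linalg.lstsq(np.c_[d1,-d2],o2-o1,rcond=None)[0]
    a=o1+s[0]*d1;b=o2+s[1]*d2
    return (a+b)/2,np.linalg.norm(a-b)
E
python3 - <<'E'
from h import *
c,a=snap('top','top.png'); c2,b=snap('scene','scene.png')
s=env.read_state(); print(s)
print(np.round(c['extrinsics'],3),np.round(c2['extrinsics'],3),c['fx'],c2['fx'])
E
```

```text
pics
{'time': 0.1, 'q': array([-1.28432656e+00,  2.63486874e-01, -4.88610131e-02,  1.25940477e+00,
        5.19868345e-06,  1.41550298e+00]), 'joint_vel': array([-0.00013523, -0.00140384,  0.00255924,  0.0008888 ,  0.00058094,
       -0.00014903]), 'joint_efforts': array([ 3.54062613e-03, -6.38575172e+01,  3.85065293e+01,  9.95989249e-03,
        3.23743541e-05,  1.40760952e-05]), 'position': array([ 0.22438573, -0.47436412,  0.23087165]), 'tcp_rot': array([-4.77306100e-04,  9.75704577e-01,  2.19089823e-01, -2.87456776e-05]), 'force': array([-0.59637956,  0.05779727, -0.22101585]), 'ft_torque': array([ 0.01412994, -0.00372827, -0.01467597]), 'grasp_force': 0.0, 'gripper_width': 0.08572083638655614}
[[-0.027 -0.981  0.191  0.317]
 [-1.     0.028  0.004 -0.127]
 [-0.009 -0.191 -0.982  1.388]
 [ 0.     0.     0.     1.   ]] [[ 0.823  0.484 -0.297  0.941]
 [ 0.567 -0.69   0.45  -0.651]
 [ 0.013 -0.539 -0.842  1.115]
 [ 0.     0.     0.     1.   ]] 466.9731188740164 375.2299754770598
```

View pics/top.png

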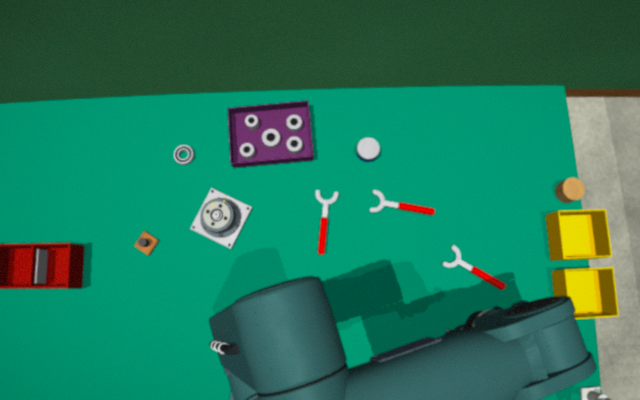

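View pics/scene.png

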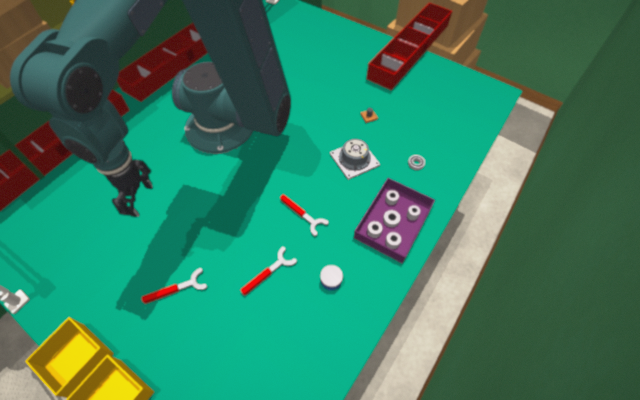

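The three spanner-like things in the top view are A (323,222), B (402,203) and C (474,268). I'll measure each one's distance to the base.

```bash
python3 - <<'E'
from h import *
ct,a=snap('top'); cs,b=snap('scene')
def reds(im,c):
    r=im.astype(int); m=((r[...,0]>140)&(r[...,1]<60)&(r[...,2]<60)).astype(np.uint8)
    n,l,st,ce=cv2.connectedComponentsWithStats(m)
    for i in range(1,n):
        if 40<st[i,4]<600:
            ys,xs=np.nonzero(l==i); p=np.c_[xs,ys].astype(float); cc=p.mean(0); u=np.linalg.svd(p-cc,full_matrices=False)[2][0]
            t=(p-cc)@u; e=np.array([cc+u*t.min(),cc+u*t.max()])
            w=onz(c,np.vstack([cc,e]),.025)[:,:2]
            print(st[i,4],cc.round(1),e.round(1).tolist(),w.round(3).tolist(),np.linalg.norm(w[0]).round(3))
reds(a,ct);print();reds(b,cs)
print('base px',proj(ct,[0,0,0]))
for n,uv,z in [('ring',(218,215),.069)]: print(n,onz(ct,[uv],z))
print('ring sc',onz(cs,[(356,149)],.07), 'tri',tri(ct,(218,214.5),cs,(356,149)))
for n,uv,us in [('tray',(271,136),(394,222)),('tin',(368,148),(331,276)),('bearing',(183,154),(417,162)),('gauge',(146,242),(369,115))]:
    print(n,onz(ct,[uv],.02)[0].round(3),tri(ct,uv,cs,us))
cv2.imwrite('pics/crop.png',np.hstack([cv2.resize(a[140:300,170:330,::-1],(400,400),interpolation=2),cv2.resize(b[110:270,260:420,::-1],(400,400),interpolation=2)]))
print(np.array(env.get_calibration('wrist')['extrinsics']).round(3),env.get_calibration('wrist')['fx'])
E
```

```text
206 [415.9 208.4] [[399.1, 205.3], [433.3, 211.5]] [[0.547, -0.42], [0.557, -0.37], [0.536, -0.471]] 0.689
207 [322.5 235.4] [[324.0, 218.0], [320.8, 253.2]] [[0.474, -0.14], [0.526, -0.146], [0.423, -0.134]] 0.495
498 [ 61.7 265.3] [[62.5, 243.7], [60.8, 287.0]] [[0.403, 0.644], [0.468, 0.646], [0.339, 0.643]] 0.76
190 [486.9 277. ] [[472.4, 269.0], [503.8, 286.3]] [[0.338, -0.616], [0.362, -0.575], [0.309, -0.664]] 0.702

119 [400.7  59.7] [[422.6, 43.8], [382.4, 73.0]] [[0.411, 0.78], [0.44, 0.955], [0.389, 0.646]] 0.882
137 [292.2 205.2] [[281.3, 196.6], [302.6, 213.5]] [[0.48, -0.142], [0.428, -0.136], [0.529, -0.149]] 0.501
189 [255.6 281.1] [[269.1, 270.1], [242.2, 292.0]] [[0.553, -0.424], [0.564, -0.372], [0.542, -0.474]] 0.697
210 [159.4 293.1] [[176.4, 287.2], [142.0, 299.1]] [[0.34, -0.621], [0.369, -0.578], [0.311, -0.665]] 0.708
base px [[278.00463765 403.28726809]]
ring [[0.536248   0.15875689 0.069     ]]
ring sc [[0.54367639 0.16222778 0.07      ]] tri (array([0.54052101, 0.16167393, 0.06693018]), np.float64(0.006716689927588608))
tray [0.786 0.009 0.02 ] (array([0.79424251, 0.01223963, 0.00098292]), np.float64(0.004490679485315231))
tin [ 0.739 -0.287  0.02 ] (array([ 0.73366125, -0.28424939,  0.0385662 ]), np.float64(0.002161830621313508))
bearing [0.737 0.281 0.02 ] (array([0.74208976, 0.28545801, 0.01087236]), np.float64(0.004661841016091981))
gauge [0.469 0.386 0.02 ] (array([0.47012684, 0.38854017, 0.01676367]), np.float64(0.003242708406700164))
[[ 0.428 -0.868 -0.253  0.29 ]
 [-0.904 -0.411 -0.119 -0.444]
 [-0.001  0.28  -0.96   0.373]
 [ 0.     0.     0.     1.   ]] 276.39575256680473
```

View pics/crop.png

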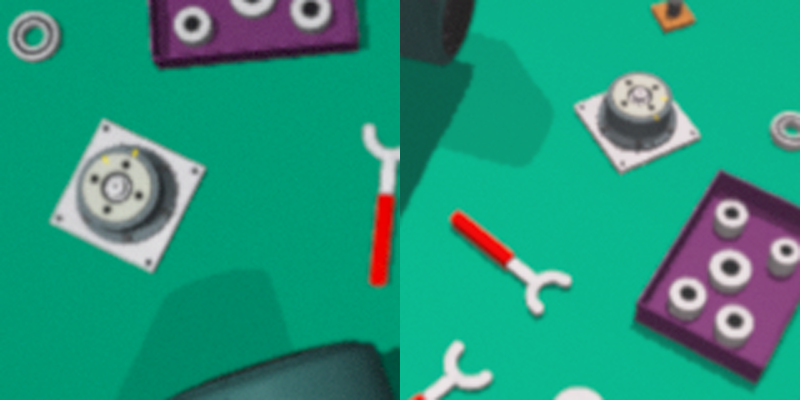

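A (323,222) is the spanner meant. It is 0.50 m from the base, against 0.69 m for B and 0.70 m for C, and the crop confirms its red handle and steel fork. The ring is at about (0.54, 0.16), its mark roughly 52° counter-clockwise of the housing's. I'll go over the handle with the tool's x pointing away from the fork, so joint 6 stays mid-range.

```bash
cat >> h.py <<'E'
def pose():
    s=env.read_state(); w,x,y,z=s['tcp_rot']; p=np.array(s['position'])
    return p,np.degrees(np.arctan2(2*(x*y+w*z),1-2*(y*y+z*z))),s
def plan(path):
    """path: list of (x,y,z,yaw deg) waypoints, one per row, from the present; prints rows in tool units"""
    p,th,_=pose(); R=[]
    for q in path:
        d=np.array(q[:3])-p; t=np.radians(th)
        r=np.array([d@[np.cos(t),np.sin(t),0],d@[np.sin(t),-np.cos(t),0],-d[2]])/.04
        tw=-((q[3]-th+180)%360-180)/6
        R.append([*r.round(2),round(tw,2)])
        # follow the rounded row
        r=np.array(R[-1][:3])*.04; p=p+[r[0]*np.cos(t)+r[1]*np.sin(t),r[0]*np.sin(t)-r[1]*np.cos(t),-r[2]]; th=th-R[-1][3]*6
    for i in range(0,len(R),5): print([[float(v) for v in r] for r in R[i:i+5]])
def line(goal,n):
    p,th,_=pose(); g=np.array(goal[:3]); dt=(goal[3]-th+180)%360-180
    return [(*(p+(g-p)*k/n),th+dt*k/n) for k in range(1,n+1)]
E
python3 - <<'E'
from h import *
plan(line((.49,-.142,.20,173),25))
E
```

```text
[[0.38, -0.19, 0.03, -0.98], [0.4, -0.14, 0.03, -0.99], [0.41, -0.11, 0.03, -0.98], [0.42, -0.06, 0.03, -0.99], [0.43, -0.02, 0.03, -0.98]]
[[0.42, 0.03, 0.04, -0.99], [0.42, 0.07, 0.03, -0.98], [0.41, 0.11, 0.03, -0.99], [0.4, 0.16, 0.03, -0.98], [0.38, 0.19, 0.03, -0.99]]
[[0.36, 0.23, 0.03, -0.98], [0.33, 0.27, 0.03, -0.98], [0.3, 0.3, 0.03, -0.99], [0.27, 0.33, 0.03, -0.98], [0.23, 0.35, 0.03, -0.99]]
[[0.2, 0.38, 0.04, -0.98], [0.16, 0.4, 0.03, -0.99], [0.11, 0.41, 0.03, -0.98], [0.07, 0.42, 0.03, -0.99], [0.03, 0.42, 0.03, -0.98]]
[[-0.01, 0.43, 0.03, -0.99], [-0.06, 0.42, 0.03, -0.98], [-0.1, 0.41, 0.03, -0.99], [-0.15, 0.4, 0.03, -0.98], [-0.18, 0.38, 0.03, -0.98]]
```

>>> {"method": "apply_moves", "body": {
  "plan": [
    [0.38, -0.19, 0.03, -0.98],
    [0.4, -0.14, 0.03, -0.99],
    [0.41, -0.11, 0.03, -0.98],
    [0.42, -0.06, 0.03, -0.99],
    [0.43, -0.02, 0.03, -0.98]
  ],
  "jaw": 60
}}

```text
time: 0.7
position: [0.2778, -0.4074, 0.2251]
tcp_rot: [-0.0, 0.887, 0.462, 0.0]
force: [-0.2, -0.8, -0.4]
gripper_width: 0.0601
grasp_force: 0.0
```

>>> {"method": "apply_moves", "body": {
  "plan": [
    [0.42, 0.03, 0.04, -0.99],
    [0.42, 0.07, 0.03, -0.98],
    [0.41, 0.11, 0.03, -0.99],
    [0.4, 0.16, 0.03, -0.98],
    [0.38, 0.19, 0.03, -0.99]
  ]
}}

```text
time: 1.2
position: [0.3311, -0.341, 0.2187]
tcp_rot: [-0.0, 0.739, 0.673, 0.0]
force: [0.2, 0.3, 0.5]
gripper_width: 0.06
grasp_force: 0.0
```

>>> {"method": "apply_moves", "body": {
  "plan": [
    [0.36, 0.23, 0.03, -0.98],
    [0.33, 0.27, 0.03, -0.98],
    [0.3, 0.3, 0.03, -0.99],
    [0.27, 0.33, 0.03, -0.98],
    [0.23, 0.35, 0.03, -0.99]
  ]
}}

```text
time: 1.7
position: [0.3841, -0.2747, 0.2127]
tcp_rot: [-0.0, 0.543, 0.84, 0.0]
force: [-0.1, -0.8, 0.2]
gripper_width: 0.0599
grasp_force: 0.0
```

>>> {"method": "apply_moves", "body": {
  "plan": [
    [0.2, 0.38, 0.04, -0.98],
    [0.16, 0.4, 0.03, -0.99],
    [0.11, 0.41, 0.03, -0.98],
    [0.07, 0.42, 0.03, -0.99],
    [0.03, 0.42, 0.03, -0.98]
  ]
}}

```text
time: 2.2
position: [0.4374, -0.2081, 0.2063]
tcp_rot: [-0.0, 0.312, 0.95, 0.0]
force: [-0.4, 0.3, 0.2]
gripper_width: 0.0601
grasp_force: 0.0
```

>>> {"method": "apply_moves", "body": {
  "plan": [
    [-0.01, 0.43, 0.03, -0.99],
    [-0.06, 0.42, 0.03, -0.98],
    [-0.1, 0.41, 0.03, -0.99],
    [-0.15, 0.4, 0.03, -0.98],
    [-0.18, 0.38, 0.03, -0.98]
  ]
}}

```text
time: 2.7
position: [0.4903, -0.1416, 0.2003]
tcp_rot: [-0.0, 0.059, 0.998, 0.0]
force: [-0.0, 1.1, 0.3]
gripper_width: 0.0601
grasp_force: 0.0
```

```bash
python3 - <<'E'
from h import *
p,th,s=pose(); print(p,th,s['q'],s['gripper_width'])
c,a=snap('wrist','w1.png'); np.save('w1.npy',a)
import pickle; pickle.dump(c,open('w1.pkl','wb'))
E
```

```text
[ 0.49027365 -0.14162938  0.20031359] 173.21946319648978 [-4.41024559e-01  2.49940498e-01 -1.51856927e-01  1.16922908e+00
  1.30129412e-05 -3.22681860e-01] 0.060145492668378146
```

View pics/w1.png

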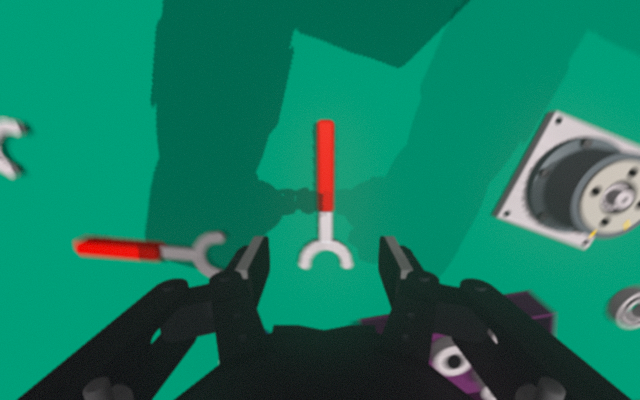

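The picture shows spanner A centred: handle from (325,121) to (326,212), fork at (326,255). The housing is at the right, with its face at about (620,195) and the housing's yellow mark at (592,233). Next I measure the handle from this view and from the scene view, then descend.

```bash
cat >> h.py <<'E'
def handle(c,im,near,z=.025):
    r=im.astype(int); m=((r[...,0]>120)&(r[...,1]<75)&(r[...,2]<75)).astype(np.uint8)
    n,l,st,ce=cv2.connectedComponentsWithStats(m)
    i=min((k for k in range(1,n) if st[k,4]>60),key=lambda k:np.linalg.norm(onz(c,[ce[k]],z)[0,:2]-near))
    ys,xs=np.nonzero(l==i); (cx,cy),(w,h),ang=cv2.minAreaRect(np.c_[xs,ys].astype(np.float32))
    box=cv2.boxPoints(((cx,cy),(w,h),ang))
    e=[(box[k]+box[(k+1)%4])/2 for k in range(4)]
    e=[e[0],e[2]] if np.linalg.norm(e[0]-e[2])>np.linalg.norm(e[1]-e[3]) else [e[1],e[3]]
    W=onz(c,e,z); o=np.argsort(np.hypot(W[:,0],W[:,1])); e=np.array(e)[o]; W=W[o]
    d=W[1]-W[0]
    return e,W,np.linalg.norm(d),np.degrees(np.arctan2(d[1],d[0])),W[0]+.075/.11*d
E
python3 - <<'E'
from h import *
import pickle
near=np.array([.477,-.141])
c=pickle.load(open('w1.pkl','rb'));a=np.load('w1.npy')
cs,b=snap('scene'); ct,t=snap('top')
E={}
for n,cc,im in (('w',c,a),('s',cs,b),('t',ct,t)):
    try: e,W,L,ang,g=handle(cc,im,near); E[n]=(cc,e); print(n,e.round(1).tolist(),W.round(4)[:,:2].tolist(),L.round(4),ang.round(1),g.round(4))
    except Exception as x: print(n,x)
for n in 'st':
  if n in E:
    for k in (0,1): print(n,k,tri(c,E['w'][1][k],E[n][0],E[n][1][k]))
plan(line((.497,-.143,.11,173.3),5))
E
```

```text
w [[325.0, 121.0], [325.0, 210.0]] [[0.4254, -0.1317], [0.5288, -0.1439]] 0.1041 -6.7 [ 0.4959 -0.14    0.025 ]
s [[280.79998779296875, 196.3000030517578], [303.5, 214.10000610351562]] [[0.4257, -0.1359], [0.5327, -0.1488]] 0.1078 -6.9 [ 0.4987 -0.1447  0.025 ]
t [[398.79998779296875, 205.0], [433.20001220703125, 211.8000030517578]] [[0.5585, -0.3695], [0.5347, -0.471]] 0.1042 -103.2 [ 0.5423 -0.4387  0.025 ]
s 0 (array([ 0.4244557 , -0.13272102,  0.02032093]), np.float64(0.0027729988841417794))
s 1 (array([ 0.53057421, -0.14484307,  0.01801257]), np.float64(0.0017692666620446702))
t 0 (array([ 0.38903614, -0.15589028,  1.110367  ]), np.float64(0.061291836084349086))
t 1 (array([ 0.31158201, -0.1759026 ,  0.9194543 ]), np.float64(0.20419080318239047))
[[-0.04, -0.0, 0.45, -0.01], [-0.03, -0.0, 0.45, -0.01], [-0.04, -0.01, 0.45, -0.01], [-0.03, 0.0, 0.46, -0.01], [-0.04, 0.0, 0.45, -0.01]]
```

>>> {"method": "apply_moves", "body": {
  "plan": [
    [-0.04, 0, 0.45, 0],
    [-0.03, 0, 0.45, 0],
    [-0.04, 0, 0.45, 0],
    [-0.03, 0, 0.46, 0],
    [-0.04, 0, 0.45, 0]
  ]
}}

```text
time: 3.35
position: [0.4966, -0.1438, 0.1094]
tcp_rot: [-0.0, 0.063, 0.998, -0.0]
force: [0.2, -0.9, 0.1]
gripper_width: 0.0596
grasp_force: 0.0
```

```bash
python3 - <<'E'
from h import *
p,th,_=pose(); print(p,th)
c,a=snap('wrist','w2.png')
e,W,L,ang,g=handle(c,a,np.array([.477,-.141])); print(e.tolist(),W,L,ang,g)
g1=.5*(g+np.array([.4965,-.1415,.025]))
plan(line((g[0],g[1],.003,ang+180),10))
E
```

```text
[ 0.49656158 -0.1438401   0.1094435 ] 172.7752307990703
[[325.5, 112.0], [325.5, 235.0]] [[ 0.42386196 -0.13248286  0.025     ]
 [ 0.52765326 -0.14543411  0.025     ]] 0.10459621455078767 -7.112701659761438 [ 0.49462876 -0.14131326  0.025     ]
[[0.0, 0.0, 0.26, -0.0], [0.01, 0.01, 0.26, -0.0], [-0.0, 0.0, 0.26, -0.01], [0.0, 0.01, 0.26, 0.0], [0.01, 0.0, 0.26, 0.0]]
[[-0.0, 0.01, 0.26, -0.0], [0.0, 0.0, 0.26, -0.0], [0.01, 0.01, 0.26, -0.0], [-0.0, 0.0, 0.26, -0.01], [0.0, 0.01, 0.26, 0.0]]
```

>>> {"method": "apply_moves", "body": {
  "plan": [
    [0, 0, 0.26, 0],
    [0, 0.01, 0.26, 0],
    [0, 0, 0.26, 0],
    [0, 0.01, 0.26, 0],
    [0.02, 0.01, 0.26, 0]
  ]
}}

```text
time: 3.9
position: [0.4965, -0.1419, 0.0573]
tcp_rot: [0.0, 0.061, 0.998, -0.0]
force: [-0.8, 0.3, -0.6]
gripper_width: 0.0599
grasp_force: 0.0
```

>>> {"method": "apply_moves", "body": {
  "plan": [
    [0, 0.01, 0.26, 0],
    [0, 0, 0.26, 0],
    [0, 0.01, 0.26, 0],
    [0, 0, 0.26, 0],
    [0, 0, 0.26, 0]
  ]
}}

```text
time: 4.4
position: [0.4965, -0.1411, 0.0052]
tcp_rot: [0.0, 0.061, 0.998, 0.0]
force: [0.2, -0.2, 0.2]
gripper_width: 0.0601
grasp_force: 0.0
```

>>> {"method": "apply_moves", "body": {
  "plan": [
    [0, 0, 0.02, 0],
    [0, 0, 0.02, 0],
    [0, 0, 0, 0],
    [0, 0, 0, 0],
    [0, 0, 0, 0]
  ],
  "jaw": 10,
  "force": 90
}}

```text
time: 4.9
position: [0.4967, -0.1412, 0.005]
tcp_rot: [0.0, 0.061, 0.998, -0.0]
force: [-1.0, 0.8, 6.7]
gripper_width: 0.0181
grasp_force: 88.7
```

>>> {"method": "apply_moves", "body": {
  "plan": [
    [0, 0, 0, 0],
    [0, 0, 0, 0],
    [0, 0, 0, 0]
  ]
}}

```text
time: 5.2
position: [0.4967, -0.1412, 0.005]
tcp_rot: [0.0, 0.061, 0.998, -0.0]
force: [-1.5, 0.3, 6.0]
gripper_width: 0.0181
grasp_force: 88.7
```

```bash
python3 - <<'E'
from h import *
p,th,_=pose(); g=np.array([.381,.222,.14,159]); 
P=[(p[0],p[1],p[2]+.027*k,th) for k in range(1,6)]
n=15
P+=[(*(np.array([p[0],p[1],.14])+(g[:3]-[p[0],p[1],.14])*k/n),th+(159-th)*k/n) for k in range(1,n+1)]
print(th);plan(P)
E
```

```text
172.9721574437671
[[0.0, 0.0, -0.68, -0.0], [0.0, 0.0, -0.67, -0.0], [0.0, 0.0, -0.68, -0.0], [0.0, 0.0, -0.67, -0.0], [0.0, 0.0, -0.68, -0.0]]
[[0.27, 0.58, 0.0, 0.16], [0.27, 0.57, 0.0, 0.15], [0.28, 0.57, 0.0, 0.16], [0.3, 0.56, 0.0, 0.15], [0.3, 0.56, 0.0, 0.16]]
[[0.31, 0.55, 0.0, 0.15], [0.32, 0.55, 0.0, 0.16], [0.33, 0.55, 0.0, 0.15], [0.34, 0.53, 0.0, 0.16], [0.35, 0.54, 0.0, 0.15]]
[[0.35, 0.52, 0.0, 0.16], [0.37, 0.52, 0.0, 0.15], [0.37, 0.52, 0.0, 0.16], [0.38, 0.51, 0.0, 0.15], [0.39, 0.5, 0.0, 0.16]]
```

>>> {"method": "apply_moves", "body": {
  "plan": [
    [0, 0, -0.3, 0],
    [0, 0, -0.6, 0],
    [0, 0, -0.8, 0],
    [0, 0, -0.9, 0],
    [0, 0, -0.78, 0]
  ]
}}

```text
time: 5.7
position: [0.4964, -0.141, 0.1414]
tcp_rot: [0.0, 0.061, 0.998, -0.0]
force: [1.2, -1.1, -2.2]
gripper_width: 0.0181
grasp_force: 88.1
```

>>> {"method": "apply_moves", "body": {
  "plan": [
    [0.27, 0.58, 0, 0.16],
    [0.27, 0.57, 0, 0.15],
    [0.28, 0.57, 0, 0.16],
    [0.3, 0.56, 0, 0.15],
    [0.3, 0.56, 0, 0.16]
  ]
}}

```text
time: 6.2
position: [0.4574, -0.0191, 0.1397]
tcp_rot: [-0.0, 0.102, 0.995, 0.0]
force: [0.1, 0.9, -3.5]
gripper_width: 0.018
grasp_force: 88.3
```

>>> {"method": "apply_moves", "body": {
  "plan": [
    [0.31, 0.55, 0, 0.15],
    [0.32, 0.55, 0, 0.16],
    [0.33, 0.55, 0, 0.15],
    [0.34, 0.53, 0, 0.16],
    [0.35, 0.54, 0, 0.15]
  ]
}}

```text
time: 6.7
position: [0.4187, 0.1021, 0.1397]
tcp_rot: [0.0, 0.142, 0.99, 0.0]
force: [0.4, -0.3, -2.0]
gripper_width: 0.0183
grasp_force: 88.2
```

>>> {"method": "apply_moves", "body": {
  "plan": [
    [0.35, 0.52, 0, 0.16],
    [0.37, 0.52, 0, 0.15],
    [0.37, 0.52, 0, 0.16],
    [0.38, 0.51, 0, 0.15],
    [0.39, 0.5, 0, 0.16]
  ]
}}

```text
time: 7.2
position: [0.3802, 0.2231, 0.1397]
tcp_rot: [0.0, 0.183, 0.983, 0.0]
force: [0.5, 0.4, -3.4]
gripper_width: 0.018
grasp_force: 88.2
```

```bash
python3 - <<'E'
from h import *
import pickle
print(pose())
c,a=snap('wrist','w3.png'); np.save('w3.npy',a); pickle.dump(c,open('w3.pkl','wb'))
print(proj(c,[[.54,.161,.069]]))
E
```

```text
(array([0.38020866, 0.22312948, 0.13971904]), np.float64(158.95602454037297), {'time': 7.2, 'q': array([ 3.45434103e-01,  1.72868590e-01, -4.30160263e-01,  9.67692287e-01,
        2.90048820e-05,  7.12720762e-01]), 'joint_vel': array([5.88892057e-01, 7.81134767e-02, 1.04369243e-01, 2.25495285e-02,
       4.48523879e-04, 7.52006082e-01]), 'joint_efforts': array([-7.28156403e+00, -5.47106051e+01,  3.46396101e+01,  8.87997891e-02,
       -2.20778928e-02, -1.58796553e+00]), 'position': array([0.38020866, 0.22312948, 0.13971904]), 'tcp_rot': array([2.51330202e-05, 1.82612843e-01, 9.83184900e-01, 3.14941004e-05]), 'force': array([ 0.45794432,  0.36445585, -3.39760049]), 'ft_torque': array([-0.05882781,  0.02047668,  0.03646947]), 'grasp_force': 88.22855472564697, 'gripper_width': 0.01798115939611122})
[[322.05893916 371.44394891]]
```

View pics/w3.png

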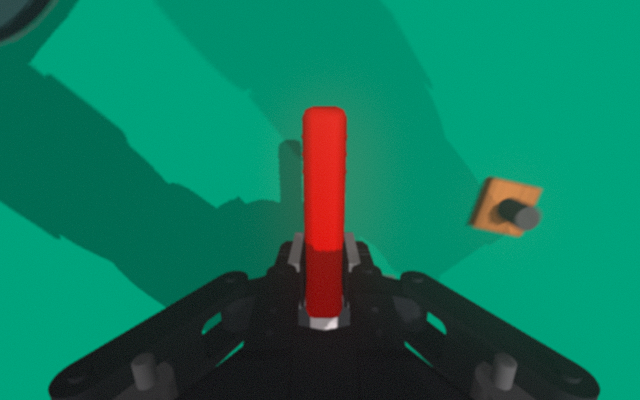

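The gripper body hides the fork and ring from here. I'll move so that the ring lies beside the gripper in the wrist view, measure it there from two places, and check the fork with the fixed cameras.

```bash
python3 - <<'E'
from h import *
import pickle
c=pickle.load(open('w3.pkl','rb')); 
W=onz(c,[(325,107.5),(303.5,180),(346,180)],.1597); p,th,_=pose(); t=np.radians(th)
R=np.array([[np.cos(t),np.sin(t)],[np.sin(t),-np.cos(t)]]); print('handle in tool',((W[:,:2]-p[:2])@R.T).round(4))
plan(line((.544,.031,.20,159),10))
E
```

```text
handle in tool [[ 0.072  -0.0003]
 [ 0.0407 -0.01  ]
 [ 0.0407  0.0092]]
[[-0.56, -0.31, -0.15, -0.0], [-0.56, -0.3, -0.15, -0.0], [-0.56, -0.31, -0.15, -0.0], [-0.56, -0.3, -0.15, -0.0], [-0.55, -0.31, -0.15, -0.0]]
[[-0.56, -0.31, -0.15, -0.0], [-0.56, -0.3, -0.15, -0.01], [-0.56, -0.31, -0.16, 0.0], [-0.56, -0.3, -0.15, 0.0], [-0.56, -0.31, -0.15, 0.0]]
```

>>> {"method": "apply_moves", "body": {
  "plan": [
    [-0.56, -0.31, -0.15, 0],
    [-0.56, -0.3, -0.15, 0],
    [-0.56, -0.31, -0.15, 0],
    [-0.56, -0.3, -0.15, 0],
    [-0.55, -0.31, -0.15, 0]
  ]
}}

```text
time: 7.75
position: [0.4635, 0.1242, 0.1699]
tcp_rot: [-0.0, 0.182, 0.983, 0.0]
force: [0.6, -0.7, -2.2]
gripper_width: 0.0182
grasp_force: 88.5
```

>>> {"method": "apply_moves", "body": {
  "plan": [
    [-0.56, -0.31, -0.15, 0],
    [-0.56, -0.3, -0.15, 0],
    [-0.56, -0.31, -0.16, 0],
    [-0.56, -0.3, -0.15, 0],
    [-0.56, -0.31, -0.15, 0]
  ]
}}

```text
time: 8.25
position: [0.546, 0.0269, 0.2002]
tcp_rot: [-0.0, 0.182, 0.983, 0.0]
force: [0.7, -0.6, -2.6]
gripper_width: 0.0184
grasp_force: 88.5
```

```bash
python3 - <<'E'
from h import *
import pickle
p,th,_=pose();print(p,th)
env.read_camera('wrist') # let it settle
c,a=snap('wrist','w4.png'); np.save('w4.npy',a); pickle.dump(c,open('w4.pkl','wb'))
u=proj(c,[[.54,.161,.069]])[0]; print(u)
x0=int(np.clip(u[0]-75,0,490)); y0=int(np.clip(u[1]-75,0,250)); print(x0,y0)
cv2.imwrite('pics/w4c.png',cv2.resize(a[y0:y0+150,x0:x0+150,::-1],(600,600),interpolation=2))
E
```

```text
[0.54603801 0.02687132 0.20022854] 158.99343747045614
[451.20353659 130.6804777 ]
376 55
```

View pics/w4c.png

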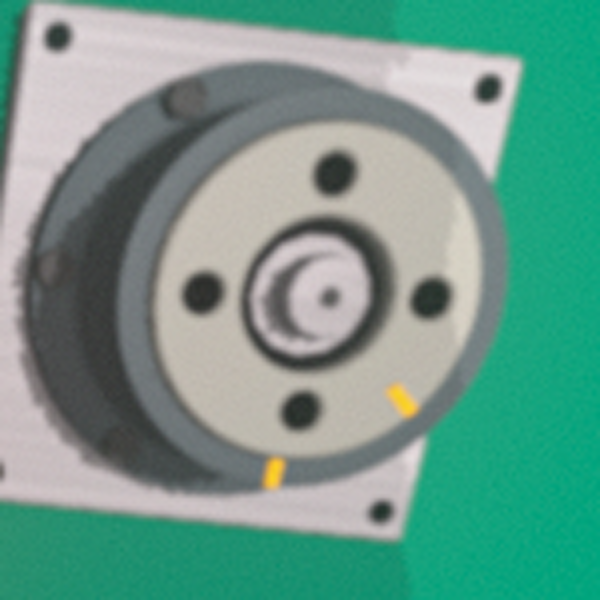

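The crop (origin 376,55, scale 4) shows:
- Holes at (336,173), (430,298), (300,410) and (203,293).
- The ring's mark at (403,400).
- The housing's mark at (274,473).

I'll shift 6 cm for a second view.

>>> {"method": "apply_moves", "body": {
  "plan": [
    [0.3, -0.2, 0, 0],
    [0.3, -0.2, 0, 0],
    [0.3, -0.2, 0, 0],
    [0.3, -0.2, 0, 0],
    [0, 0, 0, 0]
  ]
}}

```text
time: 8.85
position: [0.4876, 0.0154, 0.2001]
tcp_rot: [-0.0, 0.182, 0.983, 0.0]
force: [-0.6, 0.1, -3.4]
gripper_width: 0.0183
grasp_force: 88.6
```

```bash
cat > ring.py <<'E'
from h import *
def ring(c,a,ctr,ang=None):
    """dark blobs and yellow marks near ctr; returns holes px (ordered by world angle), marks px"""
    g=a.astype(int).sum(2); H=[]
    n,l,st,ce=cv2.connectedComponentsWithStats((g<240).astype(np.uint8))
    for k in range(1,n):
        w=onz(c,[ce[k]],.069)[0,:2]-ctr; r=np.hypot(*w)
        if .018<r<.038 and 8<st[k,4]<400:
            y0,x0=int(ce[k][1]),int(ce[k][0]); q=g[y0-7:y0+8,x0-7:x0+8]; wt=np.clip(330-q,0,200).astype(float)
            yy,xx=np.mgrid[-7:8,-7:8]; wt*=(yy**2+xx**2<50)
            H.append((x0+(wt*xx).sum()/wt.sum(),y0+(wt*yy).sum()/wt.sum()))
    r=a.astype(int); m=((r[...,0]>170)&(r[...,1]>120)&(r[...,2]<110)).astype(np.uint8)
    n,l,st,ce=cv2.connectedComponentsWithStats(m)
    M=[tuple(ce[k]) for k in range(1,n) if st[k,4]>3 and .02<np.hypot(*(onz(c,[ce[k]],.069)[0,:2]-ctr))<.06]
    return H,M
E
python3 - <<'E'
from ring import *
import pickle
c4=pickle.load(open('w4.pkl','rb')); a4=np.load('w4.npy')
p,th,_=pose();print(p,th)
c5,a5=snap('wrist','w5.png'); np.save('w5.npy',a5); pickle.dump(c5,open('w5.pkl','wb'))
ctr=np.array([.54,.161]); res=[]
for c,a in ((c4,a4),(c5,a5)):
    H,M=ring(c,a,ctr); W=onz(c,H,.069); print(np.round(H,1).tolist(),np.round(M,1).tolist())
    m=W[:,:2].mean(0); an=np.degrees(np.arctan2(*(W[:,:2]-m).T[::-1])); print('ctr',m.round(4),'ang',an.round(1),'r',np.hypot(*(W[:,:2]-m).T).round(4))
    for q in M:
        for z in (.066,.069):
            w=onz(c,[q],z)[0,:2]-m; print(' mark',z,np.hypot(*w).round(4),np.degrees(np.arctan2(w[1],w[0])).round(1))
    o=np.argsort(an); res.append(np.array(H)[o])
if len(res[0])==len(res[1]):
    print([ (tri(c4,u,c5,v)[0].round(4).tolist()) for u,v in zip(*res)])
E
```

```text
[0.48756435 0.01535377 0.20012642] 158.98878214153976
[[459.2, 98.0], [426.2, 127.8], [483.2, 129.2], [450.7, 157.3]] [[476.3, 155.0], [444.0, 172.7]]
ctr [0.5392 0.1648] ang [ 157.7 -112.1   67.8  -22.1] r [0.0279 0.0278 0.0278 0.0278]
 mark 0.066 0.0371 24.5
 mark 0.069 0.0356 23.1
 mark 0.066 0.0442 -26.3
 mark 0.069 0.0437 -28.1
[[482.4, 156.3], [450.5, 183.1], [504.3, 184.2], [472.9, 209.6]] [[497.2, 207.8], [466.1, 222.9]]
ctr [0.5394 0.1646] ang [ 157.8 -112.1   67.9  -22.1] r [0.0279 0.0279 0.0278 0.0279]
 mark 0.066 0.0381 24.0
 mark 0.069 0.036 22.9
 mark 0.066 0.0442 -26.1
 mark 0.069 0.0432 -28.4
[[0.5286, 0.1386, 0.0697], [0.5647, 0.1538, 0.07], [0.5496, 0.1901, 0.0697], [0.5133, 0.1749, 0.0699]]
```

```bash
python3 - <<'E'
from h import *
import pickle
c=pickle.load(open('w3.pkl','rb')); a=np.load('w3.npy').astype(int)
col=a[:,325]; print([(y,col[y].tolist()) for y in (104,106,107,108,110,314,316,317,318,319,320,322)])
W=onz(c,[(325,107),(325,318)],.1597); p=np.array([.38021,.22313]); t=np.radians(158.96)
print('ends tool x',((W[:,:2]-p)@[np.cos(t),np.sin(t)]).round(4))
d=.111; b=np.radians(-22.2); print(.5393-d*np.cos(b),.1647-d*np.sin(b))
plan(line((.5393-d*np.cos(b),.1647-d*np.sin(b),.115,157.8),10))
E
```

```text
[(104, [26, 140, 106]), (106, [113, 88, 67]), (107, [150, 44, 32]), (108, [178, 40, 30]), (110, [205, 40, 32]), (314, [132, 20, 16]), (316, [119, 13, 18]), (317, [118, 59, 58]), (318, [128, 102, 102]), (319, [141, 130, 132]), (320, [146, 137, 138]), (322, [141, 136, 135])]
ends tool x [ 0.0739 -0.0322]
0.4365283650860906 0.20664032733684987
[[0.29, 0.4, 0.21, 0.02], [0.3, 0.4, 0.22, 0.02], [0.29, 0.4, 0.21, 0.02], [0.3, 0.39, 0.21, 0.02], [0.29, 0.4, 0.22, 0.02]]
[[0.3, 0.4, 0.21, 0.02], [0.3, 0.39, 0.21, 0.02], [0.3, 0.4, 0.21, 0.02], [0.3, 0.39, 0.22, 0.02], [0.3, 0.4, 0.21, 0.02]]
```

>>> {"method": "apply_moves", "body": {
  "plan": [
    [0.29, 0.4, 0.21, 0.02],
    [0.3, 0.4, 0.22, 0.02],
    [0.29, 0.4, 0.21, 0.02],
    [0.3, 0.39, 0.21, 0.02],
    [0.29, 0.4, 0.22, 0.02]
  ]
}}

```text
time: 9.4
position: [0.4636, 0.1117, 0.1569]
tcp_rot: [0.0, 0.187, 0.982, 0.0]
force: [1.0, -0.3, -2.2]
gripper_width: 0.0182
grasp_force: 88.6
```

>>> {"method": "apply_moves", "body": {
  "plan": [
    [0.3, 0.4, 0.21, 0.02],
    [0.3, 0.39, 0.21, 0.02],
    [0.3, 0.4, 0.21, 0.02],
    [0.3, 0.39, 0.22, 0.02],
    [0.27, 0.4, 0.21, 0.02]
  ]
}}

```text
time: 9.9
position: [0.4383, 0.2073, 0.1144]
tcp_rot: [0.0, 0.192, 0.981, 0.0]
force: [-0.9, -0.3, -3.0]
gripper_width: 0.0182
grasp_force: 88.6
```

```bash
python3 - <<'E'
from h import *
p,th,_=pose();print(p,th)
ct,t=snap('top'); cs,s=snap('scene')
print(proj(ct,[[.5393,.1647,.1]]),proj(cs,[[.5393,.1647,.1]]))
L=[]
for c,im in((ct,t),(cs,s)):
    u=proj(c,[[.5,.18,.1]])[0].astype(int); L.append(cv2.resize(im[u[1]-40:u[1]+40,u[0]-40:u[0]+40,::-1],(400,400),interpolation=2)); print(u-40)
cv2.imwrite('pics/hov.png',np.hstack(L))
b=np.radians(-22.2); d=.110
plan(line((.5393-d*np.cos(b),.1647-d*np.sin(b),.083,157.8),5))
E
```

```text
[0.4383243  0.20727413 0.11439474] 157.80495220917598
[[213.57641907 212.24119068]] [[356.04889043 142.54447978]]
[167 186]
[309  95]
[[-0.0, -0.01, 0.15, 0.0], [-0.0, -0.01, 0.16, 0.01], [-0.01, -0.0, 0.15, 0.0], [0.0, -0.01, 0.16, 0.01], [-0.0, -0.01, 0.15, 0.0]]
```

View pics/hov.png

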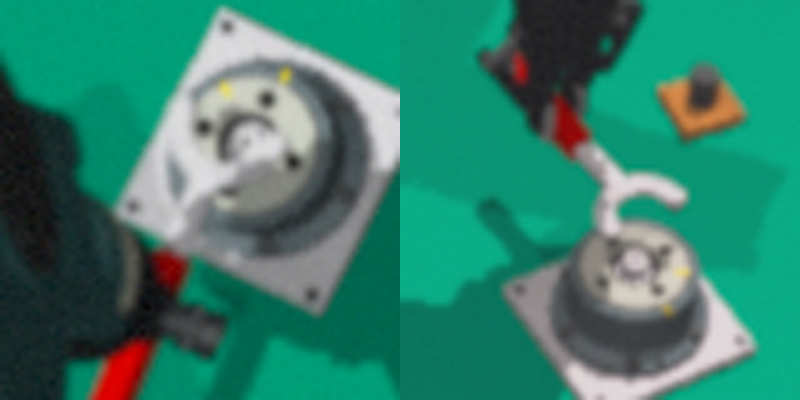

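The left crop shows the fork over the ring. In the right crop the fork tips are at about (212,225) and (280,195), up-left of the ring as their height would give. I'll compare the predicted pixels while descending.

>>> {"method": "apply_moves", "body": {
  "plan": [
    [0, -0.01, 0.15, 0],
    [0, -0.01, 0.16, 0],
    [-0.01, 0, 0.15, 0],
    [0, -0.01, 0.16, 0],
    [0, -0.01, 0.15, 0]
  ]
}}

```text
time: 10.5
position: [0.4381, 0.204, 0.0835]
tcp_rot: [-0.0, 0.193, 0.981, -0.0]
force: [-0.4, -0.2, -1.7]
gripper_width: 0.0184
grasp_force: 88.6
```

```bash
python3 - <<'E'
from h import *
cs=env.get_calibration('scene')
b=np.radians(-22.2); u=np.array([np.cos(b),np.sin(b)]); v=np.array([-u[1],u[0]])
g=np.array([.4383,.2073])
for s in (1,-1): print(proj(cs,[[*(g+.11*u+s*.028*v),.1094+.016]]), 'tip px seen 351.4,140 / 365,134')
p,th,s=pose(); print(p,th,s['force'])
d=.110; plan(line((.5393-d*np.cos(b),.1647-d*np.sin(b),.071,157.8),5))
cs,im=snap('scene'); q=im[95:165,320:400,::-1]; cv2.imwrite('pics/low.png',cv2.resize(q,(640,560),interpolation=2))
E
```

```text
[[363.393054   134.48699624]] tip px seen 351.4,140 / 365,134
[[350.57871515 140.86056892]] tip px seen 351.4,140 / 365,134
[0.43806584 0.20402338 0.08350356] 157.76065632837637 [-0.41660597 -0.21674398 -1.6975059 ]
[[0.01, 0.01, 0.06, -0.0], [0.0, 0.01, 0.07, -0.0], [0.01, 0.01, 0.06, -0.0], [0.01, 0.01, 0.06, -0.01], [0.01, 0.01, 0.06, 0.0]]
```

View pics/low.png

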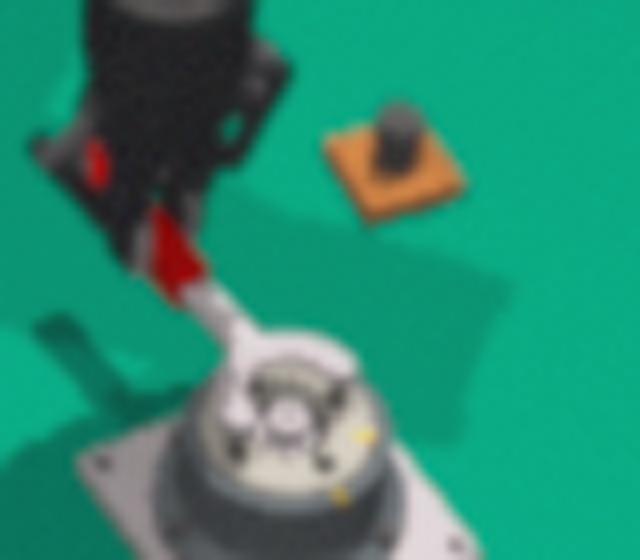

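The fork sits just above the ring at the predicted place. I'll correct by +2 mm and lower it.

>>> {"method": "apply_moves", "body": {
  "plan": [
    [0.01, 0.01, 0.06, 0],
    [0.01, 0.01, 0.06, 0],
    [0.01, 0.01, 0.06, 0],
    [0.01, 0.01, 0.06, 0],
    [0, 0, 0, 0]
  ]
}}

```text
time: 11.05
position: [0.437, 0.2065, 0.0743]
tcp_rot: [-0.0, 0.193, 0.981, -0.0]
force: [1.2, -0.3, -2.6]
gripper_width: 0.0183
grasp_force: 88.6
```

```bash
python3 - <<'E'
from h import *
p,th,s=pose(); print(p,th,s['force'],s['ft_torque'],s['joint_vel'].round(3))
b=np.radians(-22.2);d=.110; plan(line((.5393-d*np.cos(b),.1647-d*np.sin(b),.071,157.8),1))
E
```

```text
[0.43700688 0.20650698 0.07425109] 157.79938539997636 [ 1.1586932  -0.30689109 -2.64464934] [ 0.03379643  0.05105225 -0.01114601] [-0.001 -0.004  0.005  0.008 -0.002 -0.003]
[[-0.01, -0.0, 0.08, -0.0]]
```

>>> {"method": "apply_moves", "body": {
  "plan": [
    [0, 0, 0.04, 0],
    [0, 0, 0.04, 0],
    [0, 0, 0.04, 0],
    [0, 0, 0, 0]
  ]
}}

```text
time: 11.45
position: [0.437, 0.2064, 0.0695]
tcp_rot: [-0.0, 0.193, 0.981, -0.0]
force: [0.5, -0.3, -2.7]
gripper_width: 0.0176
grasp_force: 88.6
```

>>> {"method": "apply_moves", "body": {
  "plan": [
    [0, 0, 0.04, 0],
    [0, 0, 0.04, 0],
    [0, 0, 0.03, 0],
    [0, 0, 0.02, 0],
    [0, 0, 0, 0]
  ]
}}

```text
time: 11.95
position: [0.4371, 0.2064, 0.0645]
tcp_rot: [-0.0, 0.193, 0.981, 0.0]
force: [-1.2, 0.0, 1.4]
gripper_width: 0.0181
grasp_force: 89.2
```

```bash
python3 - <<'E'
from h import *
p,th,s=pose(); print(p,th,s['force'],s['ft_torque'])
E
```

```text
[0.43709624 0.20643532 0.06453328] 157.7906178532707 [-1.22361068  0.02489698  1.35915568] [-0.01730981  0.13169358 -0.01297603]
```

The fork rests on the ring's face with light contact, about 4 N, at the expected height. Next I turn clockwise along the arc about the ring's axis.

```bash
cat >> h.py <<'E'
def arc(ctr,total,n,z):
    p,th,_=pose(); v=p[:2]-ctr; P=[]
    for k in range(1,n+1):
        a=np.radians(total*k/n); R=np.array([[np.cos(a),-np.sin(a)],[np.sin(a),np.cos(a)]])
        P.append((*(ctr+R@v),z,th+total*k/n))
    return P
E
python3 - <<'E'
from h import *
plan(arc(np.array([.5393,.1647]),-42,15,.0643))
E
```

```text
[[-0.0, 0.13, 0.01, 0.47], [-0.01, 0.14, -0.0, 0.46], [0.0, 0.13, -0.0, 0.47], [-0.0, 0.14, -0.0, 0.47], [-0.01, 0.13, -0.0, 0.46]]
[[0.0, 0.14, -0.0, 0.47], [-0.0, 0.13, -0.0, 0.47], [-0.01, 0.14, -0.0, 0.46], [0.0, 0.13, -0.0, 0.47], [-0.0, 0.14, -0.0, 0.47]]
[[-0.01, 0.13, -0.0, 0.46], [0.0, 0.14, -0.0, 0.47], [-0.0, 0.13, -0.0, 0.47], [-0.01, 0.14, -0.0, 0.46], [0.0, 0.13, -0.0, 0.47]]
```

>>> {"method": "apply_moves", "body": {
  "plan": [
    [0, 0.13, 0, 0.47],
    [-0.01, 0.14, 0, 0.46],
    [0, 0.13, 0, 0.47],
    [0, 0.14, 0, 0.47],
    [-0.01, 0.13, 0, 0.46]
  ]
}}

```text
time: 12.45
position: [0.4503, 0.2291, 0.0645]
tcp_rot: [0.0, 0.312, 0.95, -0.001]
force: [-1.9, -5.8, 1.2]
gripper_width: 0.0181
grasp_force: 89.3
```

```bash
python3 - <<'E'
from h import *
p,th,s=pose(); v=p[:2]-[.5393,.1647]; print(p,th,np.hypot(*v),np.degrees(np.arctan2(v[1],v[0])),s['force'],s['ft_torque'])
E
```

```text
[0.45032274 0.22913325 0.06453492] 143.67803121731453 0.10985716535326079 144.08966608577686 [-1.89499302 -5.84470797  1.21059348] [-1.23337014  0.16079158  0.11095441]
```

Force is a few newtons tangential, so the ring is turning. I'll carry on.

>>> {"method": "apply_moves", "body": {
  "plan": [
    [0, 0.14, 0, 0.47],
    [0, 0.13, 0, 0.47],
    [-0.01, 0.14, 0, 0.46],
    [0, 0.13, 0, 0.47],
    [0, 0.14, 0, 0.47]
  ]
}}

```text
time: 12.95
position: [0.4687, 0.2487, 0.0645]
tcp_rot: [0.001, 0.426, 0.905, -0.001]
force: [0.1, -9.5, 0.4]
gripper_width: 0.018
grasp_force: 89.3
```

>>> {"method": "apply_moves", "body": {
  "plan": [
    [-0.01, 0.13, 0, 0.46],
    [0, 0.14, 0, 0.47],
    [0, 0.13, 0, 0.47],
    [-0.01, 0.14, 0, 0.46],
    [0, 0, 0, 0]
  ]
}}

```text
time: 13.45
position: [0.4868, 0.2609, 0.0644]
tcp_rot: [0.0, 0.511, 0.859, -0.001]
force: [-2.3, -4.2, 2.5]
gripper_width: 0.0181
grasp_force: 89.4
```

```bash
python3 - <<'E'
from h import *
p,th,s=pose(); v=p[:2]-[.5393,.1647]; print(p,th,np.hypot(*v),np.degrees(np.arctan2(v[1],v[0])),s['force'],s['ft_torque'])
plan(arc(np.array([.5393,.1647]),-12,8,.0643))
E
```

```text
[0.48677157 0.26088337 0.06438155] 118.47695472323257 0.10959232265425854 118.64019064141199 [-2.28659085 -4.23374397  2.49532597] [-1.30676655  0.26116509 -0.28545914]
[[-0.0, 0.07, 0.0, 0.25], [-0.0, 0.07, 0.0, 0.25], [-0.0, 0.08, 0.0, 0.25], [-0.0, 0.07, 0.0, 0.25], [-0.0, 0.07, 0.0, 0.25]]
[[-0.0, 0.07, 0.0, 0.25], [-0.01, 0.07, 0.0, 0.25], [0.0, 0.07, 0.0, 0.25]]
```

>>> {"method": "apply_moves", "body": {
  "plan": [
    [0, 0.07, 0, 0.25],
    [0, 0.07, 0, 0.25],
    [0, 0.08, 0, 0.25],
    [0, 0.07, 0, 0.25],
    [0, 0.07, 0, 0.25]
  ]
}}

```text
time: 13.95
position: [0.4993, 0.2667, 0.0643]
tcp_rot: [0.0, 0.566, 0.824, -0.001]
force: [-3.2, -7.3, 1.8]
gripper_width: 0.0179
grasp_force: 89.4
```

>>> {"method": "apply_moves", "body": {
  "plan": [
    [0, 0.07, 0, 0.25],
    [0, 0, 0, 0]
  ]
}}

```text
time: 14.15
position: [0.5022, 0.2677, 0.0644]
tcp_rot: [0.001, 0.577, 0.817, -0.001]
force: [-1.6, -7.1, 2.8]
gripper_width: 0.0179
grasp_force: 89.4
```

```bash
python3 - <<'E'
from ring import *
p,th,s=pose(); v=p[:2]-[.5393,.1647]; print(p,th,np.hypot(*v),np.degrees(np.arctan2(v[1],v[0])),s['force'],s['ft_torque'])
plan(arc(np.array([.5393,.1647]),-5,5,.0643))
for n in('top','scene'):
    c,a=snap(n); H,M=ring(c,a,np.array([.5393,.1647])); print(n,np.round(M,1).tolist(),[ [np.degrees(np.arctan2(*(onz(c,[m],z)[0,:2]-[.5393,.1647])[::-1])).round(1) for z in (.066,.069)] for m in M])
E
```

```text
[0.50221191 0.26772621 0.06437048] 109.51839702936668 0.10949851853755152 109.79821437333834 [-1.58881837 -7.11520042  2.82626436] [-1.72284078  0.2433857  -0.14265248]
[[-0.0, 0.05, 0.0, 0.17], [-0.0, 0.05, 0.0, 0.16], [-0.0, 0.04, 0.0, 0.17], [-0.0, 0.05, 0.0, 0.17], [-0.0, 0.05, 0.0, 0.16]]
top [] []
scene [] []
```

>>> {"method": "apply_moves", "body": {
  "plan": [
    [0, 0.05, 0, 0.17],
    [0, 0.05, 0, 0.16],
    [0, 0.04, 0, 0.17],
    [0, 0, 0, 0]
  ]
}}

```text
time: 14.65
position: [0.5074, 0.2694, 0.0644]
tcp_rot: [0.001, 0.598, 0.801, -0.001]
force: [-1.4, -8.4, 1.1]
gripper_width: 0.0183
grasp_force: 89.3
```

```bash
python3 - <<'E'
from ring import *
p,th,s=pose(); v=p[:2]-[.5393,.1647]; print(p,th,np.hypot(*v),np.degrees(np.arctan2(v[1],v[0])),s['force'],s['ft_torque'])
for n in('top','scene'):
    c,a=snap(n)
    for z,r in((.066,.044),(.069,.036)):
        print(n,proj(c,[[.5393+r*np.cos(-.46),.1647+r*np.sin(-.46),z]]))
    u=proj(c,[[.575,.147,.069]])[0].astype(int); print(u,a[u[1]-3:u[1]+4,u[0]-4:u[0]+5].tolist() if 0 else '')
    q=a[u[1]-25:u[1]+25,u[0]-25:u[0]+25,::-1]; np.save(n+'q.npy',q)
cv2.imwrite('pics/mk.png',np.hstack([cv2.resize(np.load(n+'q.npy'),(400,400),interpolation=2) for n in('top','scene')]))
E
```

```text
[0.50741923 0.26943201 0.06435614] 106.53920810994049 0.1094768341948612 106.9304211423797 [-1.44128829 -8.35413891  1.11845338] [-1.81920508  0.21105861 -0.03455664]
top [[223.04423655 200.56478244]]
top [[221.58951966 202.83921008]]
[222 201] 
scene [[361.68365414 156.99447424]]
scene [[360.57878931 154.94591913]]
[361 155]
```

View pics/mk.png

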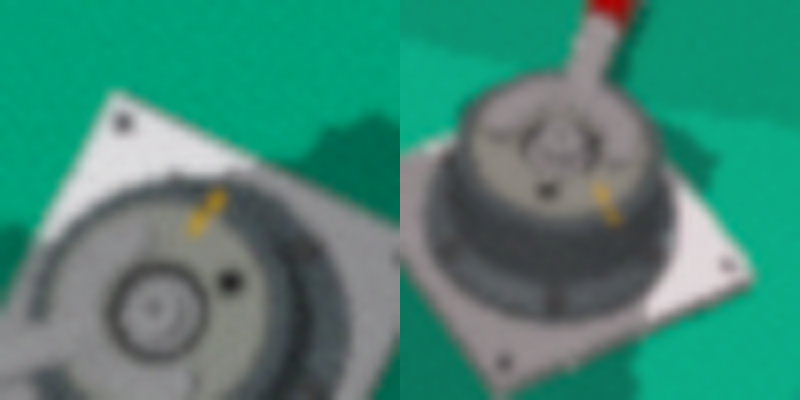

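The two yellow marks have nearly met, at (200,220)/(217,200) in the left crop and (200,190)/(212,215) in the right one. I'll keep going until the stop is solid.

>>> {"method": "apply_moves", "body": {
  "plan": [
    [0, 0.05, 0, 0.17],
    [0, 0.05, 0, 0.17],
    [0, 0, 0, 0]
  ]
}}

```text
time: 15.05
position: [0.5112, 0.2705, 0.0643]
tcp_rot: [0.001, 0.612, 0.791, -0.001]
force: [-2.4, -8.3, 1.8]
gripper_width: 0.0181
grasp_force: 89.4
```

>>> {"method": "apply_moves", "body": {
  "plan": [
    [0, 0.05, 0, 0.17],
    [0, 0.05, 0, 0.17],
    [0, 0, 0, 0]
  ]
}}

```text
time: 15.35
position: [0.5137, 0.2712, 0.064]
tcp_rot: [-0.0, 0.626, 0.78, -0.002]
force: [-9.5, -10.3, 4.9]
gripper_width: 0.0182
grasp_force: 90.0
```

```bash
python3 - <<'E'
from ring import *
p,th,s=pose(); v=p[:2]-[.5393,.1647]; print(p,th,np.hypot(*v),np.degrees(np.arctan2(v[1],v[0])),s['force'],s['ft_torque'])
E
```

```text
[0.51372236 0.2711806  0.06402468] 102.52296185388805 0.10950951814100321 103.50707505057044 [ -9.49208905 -10.26812432   4.90961408] [-2.24122507  1.58548528  0.72768474]
```

The force is rising, which suggests the stop. I'll push a little further to confirm it's solid.

>>> {"method": "apply_moves", "body": {
  "plan": [
    [0, 0.05, 0, 0.15],
    [0, 0, 0, 0]
  ]
}}

```text
time: 15.55
position: [0.5147, 0.2714, 0.0638]
tcp_rot: [-0.001, 0.632, 0.775, -0.003]
force: [-13.3, -11.1, 7.4]
gripper_width: 0.0176
grasp_force: 90.7
```

>>> {"method": "apply_moves", "body": {
  "plan": [
    [0, 0.05, 0, 0.1],
    [0, 0, 0, 0],
    [0, 0, 0, 0]
  ]
}}

```text
time: 15.85
position: [0.5155, 0.2716, 0.0636]
tcp_rot: [-0.001, 0.635, 0.772, -0.004]
force: [-18.6, -11.7, 9.7]
gripper_width: 0.018
grasp_force: 91.3
```

```bash
python3 - <<'E'
from ring import *
p,th,s=pose(); v=p[:2]-[.5393,.1647]; print(p,th,np.hypot(*v),np.degrees(np.arctan2(v[1],v[0])),s['force'],s['ft_torque'])
E
```

```text
[0.51545714 0.27160848 0.06364494] 101.1185349430553 0.10953495344841466 102.57242591724864 [-18.61069553 -11.68888141   9.65516736] [-2.68399478  3.43881451  1.33745188]
```

The tangential force climbed to about 19 N with almost no motion, so the ring is solid on its stop. I'll back off the elastic load inside the pin play, then lift.

>>> {"method": "apply_moves", "body": {
  "plan": [
    [0, -0.05, 0, -0.15],
    [0, -0.05, 0, -0.15],
    [0, -0.05, 0, -0.16],
    [0, 0, 0, 0]
  ]
}}

```text
time: 16.25
position: [0.5125, 0.2709, 0.0643]
tcp_rot: [0.0, 0.617, 0.787, -0.002]
force: [-3.8, -9.3, 2.2]
gripper_width: 0.0179
grasp_force: 89.5
```

```bash
python3 - <<'E'
from ring import *
p,th,s=pose(); v=p[:2]-[.5393,.1647]; print(p,th,np.hypot(*v),np.degrees(np.arctan2(v[1],v[0])),s['force'],s['ft_torque'])
E
```

```text
[0.51250416 0.27086664 0.06433053] 103.79993846844886 0.10949599539094174 104.1652776244606 [-3.84712411 -9.27306376  2.19531321] [-2.06394118  0.70514584  0.06220524]
```

>>> {"method": "apply_moves", "body": {
  "plan": [
    [-0.03, -0.04, 0, -0.12],
    [0, 0, 0, 0],
    [0, 0, 0, 0]
  ]
}}

```text
time: 16.55
position: [0.5117, 0.2705, 0.0644]
tcp_rot: [-0.0, 0.612, 0.791, -0.0]
force: [-5.4, -1.5, 2.5]
gripper_width: 0.0176
grasp_force: 89.6
```

```bash
python3 - <<'E'
from ring import *
p,th,s=pose(); v=p[:2]-[.5393,.1647]; print(p,th,np.hypot(*v),np.degrees(np.arctan2(v[1],v[0])),s['force'],s['ft_torque'])
E
```

```text
[0.51173147 0.27051611 0.06443629] 104.49588492444994 0.10934839828071094 104.60278765228695 [-5.36759647 -1.48217946  2.52975527] [-0.74892473  0.90249508 -0.2557281 ]
```

>>> {"method": "apply_moves", "body": {
  "plan": [
    [0, -0.05, 0, -0.17],
    [0, 0, 0, 0],
    [0, 0, 0, 0]
  ]
}}

```text
time: 16.85
position: [0.5104, 0.2702, 0.0646]
tcp_rot: [0.0, 0.605, 0.796, 0.0]
force: [-0.8, -1.3, 1.4]
gripper_width: 0.0181
grasp_force: 89.4
```

```bash
python3 - <<'E'
from ring import *
p,th,s=pose(); v=p[:2]-[.5393,.1647]; print(p,th,np.hypot(*v),np.degrees(np.arctan2(v[1],v[0])),s['force'],s['ft_torque'])
E
```

```text
[0.51042866 0.27022708 0.06457671] 105.53427010254478 0.10940530066443024 105.3012117724675 [-0.75875676 -1.2983184   1.41608924] [-0.46171211  0.04737543 -0.06580568]
```

Unloaded now; lifting straight up.

>>> {"method": "apply_moves", "body": {
  "plan": [
    [0, 0, -0.05, 0],
    [0, 0, -0.1, 0],
    [0, 0, -0.15, 0],
    [0, 0, -0.3, 0],
    [0, 0, -0.5, 0]
  ]
}}

```text
time: 17.35
position: [0.5097, 0.2701, 0.1089]
tcp_rot: [-0.0, 0.605, 0.796, -0.0]
force: [-0.2, 0.1, -2.9]
gripper_width: 0.0183
grasp_force: 89.0
```

>>> {"method": "apply_moves", "body": {
  "plan": [
    [0, 0, -0.5, 0],
    [0, 0, 0, 0]
  ]
}}

```text
time: 17.55
position: [0.5115, 0.2708, 0.1316]
tcp_rot: [0.001, 0.605, 0.796, 0.002]
force: [0.1, -0.1, -3.5]
gripper_width: 0.0177
grasp_force: 89.2
```

```bash
python3 - <<'E'
from ring import *
p,th,s=pose(); print(p,th,s['force'],s['q'].round(2))
C=np.array([.5393,.1647])
for n in('top','scene'):
    c,a=snap(n); r=a.astype(int)
    u=proj(c,[[.577,.146,.067]])[0]; x,y=u.astype(int)
    m=np.zeros(a.shape[:2],np.uint8); q=r[y-8:y+9,x-8:x+9]; w=np.clip((q[...,0]+q[...,1])/2-q[...,2]-35,0,None)
    yy,xx=np.nonzero(w>0)
    W=onz(c,np.c_[xx+x-8,yy+y-8],.068)[:,:2]-C; R=np.hypot(*W.T); A=np.degrees(np.arctan2(W[:,1],W[:,0])); ww=w[yy,xx]
    for lo,hi in((.029,.04),(.040,.05)):
        k=(R>lo)&(R<hi)
        if k.any(): print(n,lo,k.sum(),(A[k]*ww[k]).sum()/ww[k].sum())
c,a=snap('top'); u=proj(c,[[.56,.16,.069]])[0].astype(int)
cv2.imwrite('pics/after.png',cv2.resize(a[u[1]-40:u[1]+40,u[0]-40:u[0]+40,::-1],(560,560),interpolation=2))
g=(.40,.20,.14,108); print('fork at',g[0]-.11*np.cos(np.radians(108)),g[1]-.11*np.sin(np.radians(108)))
plan(line(g,10))
E
```

```text
[0.51152788 0.2707887  0.13158901] 105.5390087032478 [ 0.07260962 -0.1030991  -3.4851287 ] [ 0.35  0.4  -0.12  1.05  0.    1.65]
top 0.029 8 -27.69807986643268
top 0.04 6 -29.055751495616203
scene 0.029 3 -21.970141265529293
scene 0.04 3 -25.031754702676455
fork at 0.43399186938124423 0.09538378320753312
[[-0.1, -0.31, -0.03, -0.04], [-0.09, -0.31, -0.03, -0.04], [-0.09, -0.32, -0.03, -0.04], [-0.09, -0.31, -0.03, -0.04], [-0.09, -0.31, -0.03, -0.05]]
[[-0.09, -0.32, -0.03, -0.04], [-0.09, -0.31, -0.03, -0.04], [-0.08, -0.32, -0.03, -0.04], [-0.09, -0.31, -0.03, -0.04], [-0.08, -0.32, -0.03, -0.04]]
```

```bash
python3 - <<'E'
from h import *
plan(line((.40,.10,.15,108),12))
E
```

```text
[[-0.28, -0.32, -0.05, -0.03], [-0.28, -0.31, -0.04, -0.04], [-0.28, -0.32, -0.05, -0.03], [-0.27, -0.32, -0.04, -0.04], [-0.28, -0.32, -0.05, -0.03]]
[[-0.27, -0.32, -0.04, -0.04], [-0.28, -0.32, -0.05, -0.03], [-0.27, -0.32, -0.04, -0.03], [-0.27, -0.33, -0.05, -0.04], [-0.27, -0.32, -0.05, -0.03]]
[[-0.27, -0.33, -0.04, -0.04], [-0.27, -0.32, -0.05, -0.03]]
```

>>> {"method": "apply_moves", "body": {
  "plan": [
    [-0.28, -0.32, -0.05, -0.03],
    [-0.28, -0.31, -0.04, -0.04],
    [-0.28, -0.32, -0.05, -0.03],
    [-0.27, -0.32, -0.04, -0.04],
    [-0.28, -0.32, -0.05, -0.03]
  ]
}}

```text
time: 18.2
position: [0.4633, 0.1985, 0.1369]
tcp_rot: [-0.001, 0.598, 0.802, -0.001]
force: [-0.1, -0.9, -2.3]
gripper_width: 0.0178
grasp_force: 89.0
```

>>> {"method": "apply_moves", "body": {
  "plan": [
    [-0.27, -0.32, -0.04, -0.04],
    [-0.28, -0.32, -0.05, -0.03],
    [-0.27, -0.32, -0.04, -0.03],
    [-0.27, -0.33, -0.05, -0.04],
    [-0.27, -0.32, -0.05, -0.03]
  ]
}}

```text
time: 18.7
position: [0.4177, 0.1273, 0.147]
tcp_rot: [0.0, 0.591, 0.807, 0.0]
force: [0.6, 0.3, -3.1]
gripper_width: 0.018
grasp_force: 89.0
```

>>> {"method": "apply_moves", "body": {
  "plan": [
    [-0.27, -0.33, -0.04, -0.04],
    [-0.27, -0.32, -0.05, -0.03],
    [0, 0, 0, 0]
  ]
}}

```text
time: 19.0
position: [0.3991, 0.0985, 0.1508]
tcp_rot: [0.0, 0.588, 0.809, -0.0]
force: [1.1, 0.8, -2.5]
gripper_width: 0.0179
grasp_force: 89.0
```

```bash
python3 - <<'E'
from ring import *
p,th,s=pose(); print(p,th)
c,a=snap('wrist','w6.png'); C=np.array([.5393,.1647]); u=proj(c,[[*C,.069]])[0]; print(u)
H,M=ring(c,a,C); W=onz(c,H,.069); print(np.round(H,1).tolist(),np.round(M,1).tolist())
m=W[:,:2].mean(0) if len(H)==4 else C; print(m, np.degrees(np.arctan2(*(W[:,:2]-m).T[::-1])).round(1))
for q in M:
    for z in(.066,.069):
        w=onz(c,[q],z)[0,:2]-m; print(z,np.hypot(*w).round(4),np.degrees(np.arctan2(w[1],w[0])).round(1))
x0=int(np.clip(u[0]-60,0,520));y0=int(np.clip(u[1]-60,0,280))
cv2.imwrite('pics/w6c.png',cv2.resize(a[y0:y0+120,x0:x0+120,::-1],(600,600),interpolation=2))
plan(line((.40,.10,.0058,108),10))
E
```

```text
[0.39911642 0.09847581 0.15077857] 107.919034141057
[505.98525127 181.27868556]
[[512.1, 146.7], [473.1, 180.4], [538.7, 180.4], [500.2, 211.9]] [[531.9, 212.0]]
[0.53894749 0.16538706] [ 108.1 -162.    18.1  -72. ]
0.066 0.042 -25.8
0.069 0.0395 -27.1
[[0.0, 0.0, 0.36, -0.0], [0.0, 0.0, 0.36, -0.0], [0.01, 0.0, 0.37, -0.0], [-0.0, 0.0, 0.36, -0.01], [0.0, 0.0, 0.36, 0.0]]
[[0.0, 0.01, 0.36, 0.0], [0.0, -0.0, 0.37, -0.0], [0.01, -0.0, 0.36, -0.0], [-0.0, -0.0, 0.36, -0.0], [0.0, 0.0, 0.36, -0.01]]
```

View pics/w6c.png

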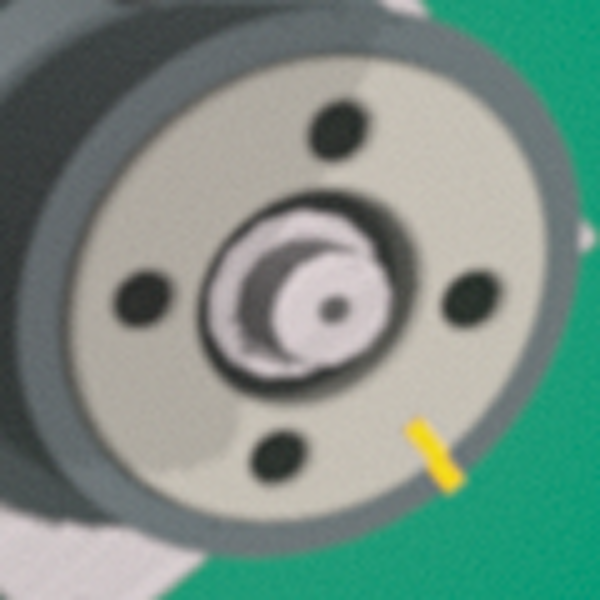

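The two yellow marks form one line, from (412,428) to (455,485) in the crop. The holes put the ring at −26.9°, against about −26.2° for the housing mark, so it is home. Laying the spanner down now.

>>> {"method": "apply_moves", "body": {
  "plan": [
    [0, 0, 0.5, 0],
    [0, 0, 0.6, 0],
    [0, 0, 0.6, 0],
    [0, 0, 0.6, 0],
    [0, 0, 0.5, 0]
  ]
}}

```text
time: 19.55
position: [0.4003, 0.1001, 0.0374]
tcp_rot: [-0.0, 0.588, 0.809, 0.0]
force: [0.5, -0.3, -3.0]
gripper_width: 0.0179
grasp_force: 89.2
```

>>> {"method": "apply_moves", "body": {
  "plan": [
    [0, 0, 0.4, 0],
    [0, 0, 0.2, 0],
    [0, 0, 0.1, 0],
    [0, 0, 0.05, 0],
    [0, 0, 0, 0]
  ]
}}

```text
time: 20.05
position: [0.4007, 0.1, 0.0088]
tcp_rot: [0.0, 0.588, 0.809, 0.0]
force: [-0.1, -0.3, -2.6]
gripper_width: 0.0179
grasp_force: 89.1
```

>>> {"method": "apply_moves", "body": {
  "plan": [
    [0, 0, 0.04, 0],
    [0, 0, 0.03, 0],
    [0, 0, 0.02, 0],
    [0, 0, 0, 0]
  ]
}}

```text
time: 20.45
position: [0.4005, 0.0999, 0.005]
tcp_rot: [0.0, 0.588, 0.809, 0.0]
force: [-0.2, -0.0, -2.9]
gripper_width: 0.0178
grasp_force: 89.3
```

>>> {"method": "apply_moves", "body": {
  "plan": [
    [0, 0, 0.015, 0],
    [0, 0, 0.01, 0],
    [0, 0, 0, 0]
  ]
}}

```text
time: 20.75
position: [0.4005, 0.1, 0.0049]
tcp_rot: [0.0, 0.588, 0.809, 0.0]
force: [-8.1, -1.0, 30.6]
gripper_width: 0.0178
grasp_force: 93.8
```

It's on the bench. I'll ease off the pressure, then open.

>>> {"method": "apply_moves", "body": {
  "plan": [
    [0, 0, -0.018, 0],
    [0, 0, 0, 0]
  ]
}}

```text
time: 20.95
position: [0.4005, 0.0999, 0.0049]
tcp_rot: [0.0, 0.588, 0.809, 0.0]
force: [-2.8, -0.6, 11.4]
gripper_width: 0.0179
grasp_force: 91.1
```

>>> {"method": "apply_moves", "body": {
  "plan": [
    [0, 0, 0, 0],
    [0, 0, 0, 0],
    [0, 0, 0, 0],
    [0, 0, 0, 0]
  ],
  "jaw": 50
}}

```text
time: 21.35
position: [0.4004, 0.0999, 0.0046]
tcp_rot: [-0.0, 0.588, 0.809, -0.0]
force: [-0.3, -0.7, -0.6]
gripper_width: 0.0503
grasp_force: 0.0
```

>>> {"method": "apply_moves", "body": {
  "plan": [
    [0, 0, -0.1, 0],
    [0, 0, -0.4, 0],
    [0, 0, -0.6, 0],
    [0, 0, -0.8, 0],
    [0, 0, -0.8, 0]
  ]
}}

```text
time: 21.85
position: [0.3999, 0.0999, 0.114]
tcp_rot: [-0.0, 0.588, 0.809, -0.0]
force: [1.2, -0.5, 0.3]
gripper_width: 0.05
grasp_force: 0.0
```

>>> {"method": "apply_moves", "body": {
  "plan": [
    [0, 0, -0.6, 0],
    [0, 0, -0.4, 0],
    [0, 0, 0, 0]
  ]
}}

```text
time: 22.15
position: [0.4013, 0.1, 0.1545]
tcp_rot: [0.001, 0.588, 0.809, 0.001]
force: [-0.2, -0.0, -0.1]
gripper_width: 0.0501
grasp_force: 0.0
```

```bash
python3 - <<'E'
from h import *
p,th,s=pose(); print(p,th,s['force'],s['gripper_width'])
c,a=snap('wrist','w7.png')
e,W,L,ang,g=handle(c,a,np.array([.4,.1])); print(e.tolist(),W,L,ang,g)
E
```

```text
[0.40134938 0.10003881 0.15454634] 107.99685593431334 [-0.19502479 -0.01852164 -0.12828302] 0.05007802746244964
[[322.5, 113.0], [322.5, 217.0]] [[0.37890294 0.17117365 0.025     ]
 [0.41096975 0.0721004  0.025     ]] 0.10413351633029862 -72.06490583081202 [0.40076667 0.10362371 0.025     ]
```

View pics/w7.png

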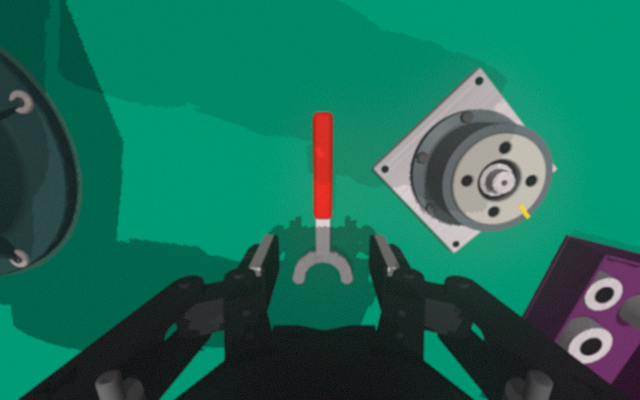

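The spanner lies flat, handle from (322,113) to (322,217) and fork at (322,265). The ring's marks are in line at (524,211), and the robot is touching nothing, so I'm handing in.

```bash
python3 -c "
from rig import env; print(env.sign_off())"
```

```text
the job is handed in; nothing more can be done
None
```

The lock ring is turned clockwise solid against its stop with the yellow marks in line, the spanner lies flat, pins down, on the bench, and the job was handed in at about 22 s; sign-off returned no verdict.

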